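Pack the tamper into the bolted tool box

ROBOT

A 6-joint arm with a two-finger parallel gripper is mounted at the origin on a cart in front of the work surface, level with it; the furniture and walls round the work are solid. World frame = base frame: x ahead of the robot, y to its left, z up, the work surface at z = 0. Lengths are in m, angles in degrees, forces in N, time in s.
With the tool pointing down it reaches from about 0.375 to 0.9 m from the base axis. Payload 3.1 kg.
Tool frame: the origin (TCP) lies at the very end of the fingers, on their centre line; the grasp point (between the pads) lies behind it (bot.grip_depth is the z of the grasp point in the tool frame, in m); z points along the fingers, y is the direction in which the jaws open and shut (so a half turn about z gives the same grasp; the last joint's range is limited). The gripper opens to 87 mm and grips with 3 to 60 N. Pads are 19 mm wide; open, the fingers measure 117 mm over their backs; the gripper's body (75 mm by 190 mm) begins 51 mm behind the grasp point.
Start: joints at [-78.065, 30.224, 82.088, -0, 67.689, -10.227], TCP at [0.236, -0.579, 0.223] pointing down, gripper open.
Joint ranges: [-176.69, 176.69], [-43.24, 126.21], [12.49, 139.97], [-82, 262], [0, 151.66], [-163.58, 163.58]. Speed limits (degrees/s): [159.86, 159.86, 180, 180, 180, 180].

INTERFACE

Orientations are given as a 3x3 rotation matrix whose columns are the frame's x, y, z axes.
In Python, from rig import bot, vision gives the robot as it stands. The module is installed in compiled form; this text tells all that it offers.
- The arm moves only by the shell command python3 -m jog 'ROWS'. ROWS is JSON, a list of rows, each a list of 3 entries, a list of its own where there are three numbers: the shift along the tool's x, y, z in mm, then the turn, a rotation vector about the tool's x, y, z in degrees, then the closure, from 0 (fully open) to 1 (shut). In form: [[[dx, dy, dz], [wx, wy, wz], fingers], ...]. A call has 1 to 12 rows; each row is the pose to reach, as a shift and turn from the pose commanded when the call began, along the tool's axes at that moment; what a row does not reach only later rows make up. A row lasts 1/12 s, in which the tool goes at most 41.7 mm and 7.16 degrees, less where a joint would pass 70% of its speed; a pose out of reach is approached as far as the arm can. A call with a gripper value outside its range is refused whole. The fingers move at their own pace and stop on an object; the grip force is fixed at half the most. Time passes only in rows, so rows that repeat a pose let the fingers close. It gives the time, the measured TCP pose, the force and the opening at its end, in the units of the state.
- bot.read_state(): the state, without advancing time (a new reading comes with each control period).
- vision.capture(name): name is "side" or "top" or "wrist"; returns the picture (384x512x3 uint8, red, green, blue); there is no depth.
- vision.camera_info(name): a dict with "intrinsics" (3x3 intrinsics, pixels), "camera_from_world" (4x4, takes a point from world to camera coordinates); the wrist camera has in their place "mount" (4x4, takes a point from camera to tool coordinates, whose origin is the TCP and whose axes are the flange's). Camera axes: x right, y up, looking along -z (the intrinsics and any distortion apply to the point x, -y, -z); pixel columns grow to the right and rows downward; lengths in m; the calibration is good to about 2 mm. A picture is of the moment at which its call begins: read the wrist's pose just before it. camera_info takes no time and is no camera call.
- bot.hand_in(): hands the job in, once; it reports no verdict.
The state is a dict: "time_s": time; "joint_positions": joint angles; "qvel": joint speeds; "tau": joint torques, N m; "position": TCP position; "tcp_rot": TCP orientation; "force": force on the tool from outside, world axes, zero at the start; "moment": the same for the moment, N m; "opening": opening from 0.0 (shut) to 1.0 (fully open).
Only numpy, scipy, OpenCV 4.12 (cv2) and the standard library are available. Lean on these libraries where they do the work, as an engineer would, in place of code of your own. Each camera call takes 0.05 s, during which the arm holds its last target. There are 200 camera calls.

TASK

It is closing time: put the coffee tamper away in the barista's tool box. Draw the bolt on the box's front deck fully back, slide the clear lid open to the left, stand the tamper upright in the right-hand bay without dropping it, then slide the lid fully shut and push the bolt fully home again. Do not disturb the jigger or the muffin.

Things in the scene. Friction and masses are not known exactly. Their poses are not given: they have to be found in the camera images.
- tool_box: Light wooden tool box, 220 (x) x 340 (y) x 120 mm high, fixed. Origin on the counter; x from -120 mm (front, towards the robot) to +100 mm (back), y to its left, -170 to +170 mm. Walls 10 mm. All box coordinates below are in this frame, z above the counter. A fixed clear cover closes the left bay. Lid tracks, tops at z 131, run along y at x -68..-58 and 87..97 mm
- bay (a point): Middle of the right bay, on its inner floor, 12 mm above the counter, at box (14.5, -90, 12) mm; axes as the box. With the lid fully open the bay's clear mouth is x -58 to 87 mm, y -160 to -20 mm, rim at z 131 mm; the lid's underside is at z 121 mm
- lid_pull (a point): Centre of the dark wooden pull bar on the clear sliding lid: 110 mm long (box x), 14 mm thick (box y), standing from the lid's top face at z 126 up to z 150 mm; this point is half-way up, at z 138. It moves with the lid along box y: at box (14.5, -155) mm with the lid shut, (14.5, -10) mm fully open
- lid (a joint): Travel of the lid, m: 0 fully shut (stop), 0.145 fully open (stop), towards the box's left (+y). About 2 N of friction, stays where left. On its front edge (x -56 to -38 mm), 150 mm left of the pull bar, stands a steel keeper 31 mm wide, top at z 151 mm; while the bolt's rod is in it the lid moves only 3 to 4 mm
- bolt_knob (a point): Middle, at z 165 mm, of the slide bolt's black upright knob, 13 to 16 mm across, free from z 150 to 180 mm. It moves along box x: x = -80 mm with the bolt home, -108 mm fully back, always y = -5 mm. The rod (z 138 mm) runs through two steel straps on the box's front deck, at x -76..-69 and -119..-112 mm, tops at z 148 mm; the deck's top is at z 120 mm
- bolt (a joint): Travel of the bolt, m: 0 fully home (rod 16 mm deep in the lid's keeper), 0.028 fully drawn back to the box's front (-x); both ends are stops. The rod leaves the keeper after 0.016. About 1.5 N of friction, stays where left. It enters the keeper only with the lid shut to within about 3 mm
- tamper_mid (a point): Centre, half-way up, of the coffee tamper to be packed: dark wooden handle on a pale steel foot, 94 mm high, stands upright on the counter, underside 47 mm below this point. Foot 58 mm across and 25 mm high; round handle, 43 mm across at its widest, about 70 to 85 mm above the underside. 0.3 to 0.5 kg
- jigger_mid (a point): Centre of the steel jigger (hourglass measure, 45 mm across, 80 mm high) on the counter; a bystander. It and the tamper stand to the left of the box, one nearer the robot, one 100 to 190 mm farther, either way round
- muffin: A film-wrapped muffin, 78 mm across and 72 mm high, standing on the counter to the right of the box; origin at its underside; a bystander
Mind the look-alikes: they are no part of the job. What is shaped like the part that bears tamper_mid but blue, pink or turquoise is not meant.

How it is judged (in metres and radians):
On the way, in this order (a step that is already met when the one before it is completed fails the run):
1. the bolt is drawn back (value of joint bolt above 0.022 m), for 0.1 s.
2. the lid is slid open (value of joint lid above 0.09 m), for 0.1 s.
3. the tamper stands in the right-hand bay, let go (y of tamper_mid in the frame of tool_box between -0.15 and -0.03 m and x of tamper_mid in the frame of tool_box between -0.1 and 0.08 m and height (world z) of tamper_mid below 0.068 m and angle between tamper_mid's own z axis and vertical below 0.12 rad and contact force between the fingers and tamper below 0.1 N), for 0.2 s.
4. the lid is slid shut (value of joint lid below 0.005 m), for 0.1 s.
5. the bolt is pushed home (value of joint bolt below 0.005 m), for 0.1 s.
At the end, for the whole second after the job is handed in: The tamper stands upright (within 0.12 rad) and at rest on the floor of the right-hand bay, the lid is shut to within 5 mm and the bolt is home to within 5 mm (value of joint each of lid, bolt below 0.005 m and y of tamper_mid in the frame of tool_box between -0.15 and -0.03 m and x of tamper_mid in the frame of tool_box between -0.1 and 0.08 m and height (world z) of tamper_mid below 0.068 m and angle between tamper_mid's own z axis and vertical below 0.12 rad and linear speed of tamper below 0.02 m/s); the robot touches nothing.
It fails at once if the jigger is knocked over or moved by more than 30 mm (distance of jigger_mid from where it was at the start of the episode above 0.03 m).
It fails at once if the muffin is moved by more than 30 mm (distance of muffin from where it was at the start of the episode above 0.03 m).
It fails at once if the tamper is dropped (falls free faster than 0.5 m/s, about 13 mm) (contact force between each of the arm, the fingers and tamper below 0.01 N and linear speed of tamper above 0.5 m/s).
It also fails if it takes over 72 s, if anything falls off the work surface, if the arm or the gripper's body presses on something with over 40 N, if the wrist force passes 120 N, or if a joint passes its speed limit or range.

## Working session

There is one attempt and no reset: what is moved stays moved. The work goes in short steps, Python scripts to look and compute and a shell command to move; the robot and the scene stay as the last step left them, time stands still between calls to the robot, and variables do not carry over. Pictures are saved under pics/ and viewed, about 8 in all and at most 12, crops included, and the job is handed in when it is done.

```bash
mkdir -p pics; python3 - <<'E'
from rig import bot, vision
import cv2, numpy as np
np.set_printoptions(precision=4,suppress=True)
s=bot.read_state(); print(s, bot.grip_depth)
for n in("side","top","wrist"):
    im=vision.capture(n); cv2.imwrite(f"pics/{n}0.png",im[...,::-1]); print(n,vision.camera_info(n))
a=np.hstack([cv2.imread("pics/side0.png"),cv2.imread("pics/top0.png")])
E
```

```text
{'time_s': 0.0, 'joint_positions': array([-78.064 ,  30.2795,  82.1557,  -0.0016,  67.6893, -10.2293]), 'qvel': array([ 0.0281,  0.1176,  0.0139, -0.0219, -0.0029, -0.0146]), 'tau': array([  0.0017, -44.0033, -17.6593,   0.0634,   0.0583,  -0.0002]), 'position': array([ 0.2356, -0.5781,  0.2216]), 'tcp_rot': array([[ 0.9261,  0.3773, -0.0005],
       [ 0.3773, -0.9261,  0.0021],
       [ 0.0004, -0.0021, -1.    ]]), 'force': array([0.1848, 0.6411, 0.4528]), 'moment': array([ 0.0068, -0.0045,  0.0043]), 'opening': 1.001251468986228} -0.0187
side {'intrinsics': array([[450.4847,   0.    , 258.5605],
       [  0.    , 450.4847, 196.9512],
       [  0.    ,   0.    ,   1.    ]]), 'camera_from_world': array([[-0.9967, -0.0801, -0.0095,  0.4915],
       [ 0.0538, -0.7468,  0.6629, -0.1354],
       [-0.0602,  0.6602,  0.7487, -1.686 ],
       [ 0.    ,  0.    ,  0.    ,  1.    ]])}
top {'intrinsics': array([[455.4695,   0.    , 252.8562],
       [  0.    , 455.4695, 182.39  ],
       [  0.    ,   0.    ,   1.    ]]), 'camera_from_world': array([[-0.0278, -0.9996, -0.0091, -0.0195],
       [ 0.9981, -0.0283,  0.0556, -0.5031],
       [-0.0558, -0.0076,  0.9984, -1.5149],
       [ 0.    ,  0.    ,  0.    ,  1.    ]])}
wrist {'intrinsics': array([[344.9086,   0.    , 250.7282],
       [  0.    , 344.9086, 192.631 ],
       [  0.    ,   0.    ,   1.    ]]), 'mount': array([[-0.0005,  0.9542,  0.2993,  0.0821],
       [ 1.    ,  0.0003,  0.0005,  0.0017],
       [ 0.0004,  0.2993, -0.9542, -0.1622],
       [ 0.    ,  0.    ,  0.    ,  1.    ]])}
```

View pics/top0.png

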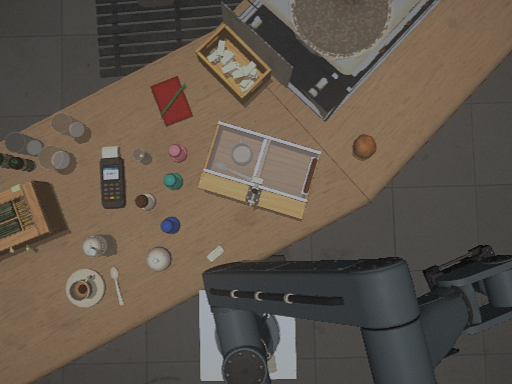

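View pics/side0.png

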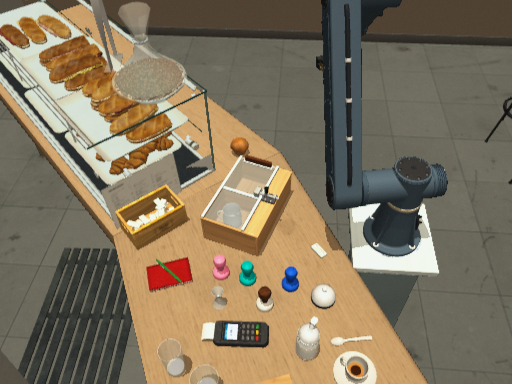

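Top view: the box is at about (200–320, 122–217), with the bolt at (254,195) and the pull bar at (311,175). The tamper (brown on white) is at (145,201) and the jigger at (140,156). The muffin is at (365,147), and the blue, turquoise and pink decoys are near the tamper. Next I'll enlarge the box area and set up the geometry helper.

```bash
cat > h.py <<'E'
from rig import bot, vision
import cv2, numpy as np
np.set_printoptions(precision=4,suppress=True)
def cam(n, s=None):
    i=vision.camera_info(n); K=i["intrinsics"]
    if n=="wrist":
        s=s or bot.read_state(); T=np.eye(4); T[:3,:3]=s["tcp_rot"]; T[:3,3]=s["position"]
        return K, T@i["mount"]
    return K, np.linalg.inv(i["camera_from_world"])
def ray(c,uv):
    K,W=c; d=np.array([(uv[0]-K[0,2])/K[0,0], -(uv[1]-K[1,2])/K[1,1], -1.])
    return W[:3,3], W[:3,:3]@d
def onz(c,uv,z):
    o,d=ray(c,uv); return o+d*(z-o[2])/d[2]
def proj(c,p):
    K,W=c; q=np.linalg.inv(W)@np.append(p,1.); return K[0,2]+K[0,0]*q[0]/-q[2], K[1,2]-K[1,1]*q[1]/-q[2]
def tri(c1,u1,c2,u2):
    o1,d1=ray(c1,u1);o2,d2=ray(c2,u2)
    t=np.linalg.lstsq(np.c_[d1,-d2],o2-o1,rcond=None)[0]
    a,b=o1+d1*t[0],o2+d2*t[1]; return (a+b)/2, np.linalg.norm(a-b)
E
python3 - <<'E'
from h import *
t=cv2.imread("pics/top0.png"); a=cv2.resize(t[112:236,120:335],None,fx=3.7,fy=3.7,interpolation=cv2.INTER_CUBIC)
cv2.imwrite("pics/c1.png",a)
c=cam("top")
for n,p,z in [("FLdeck",(199,188),.12),("FRdeck",(302,217),.12),("bolt",(254,195),.165),("pull",(311,175),.15),("tamp",(141,201),.085),("jig",(139,155),.08),("muf",(365,147),.04)]: print(n,onz(c,p,z))
E
```

```text
FLdeck [0.4836 0.1342 0.12  ]
FRdeck [ 0.3844 -0.1841  0.12  ]
bolt [ 0.4557 -0.0372  0.165 ]
pull [ 0.5123 -0.213   0.15  ]
tamp [0.4489 0.3253 0.085 ]
jig [0.5976 0.3309 0.08  ]
muf [ 0.6075 -0.4077  0.04  ]
```

View pics/c1.png

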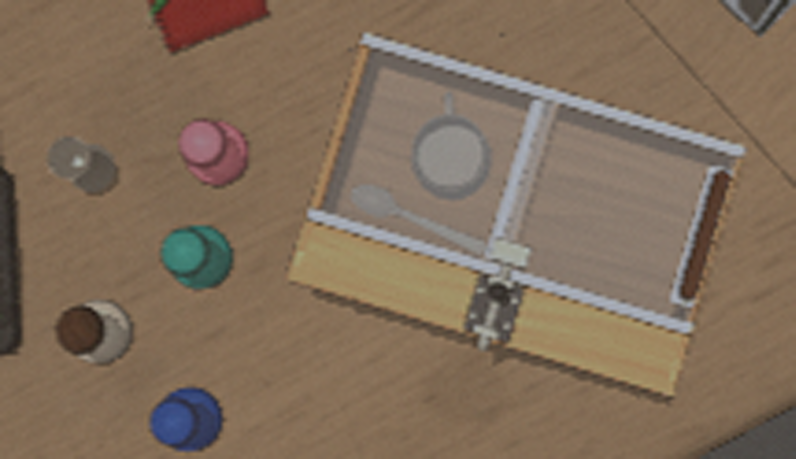

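```bash
cat >> h.py <<'E'
def fit(B,Wd):
    B=np.array(B)[:,:2];W=np.array(Wd)[:,:2]; b=B.mean(0);w=W.mean(0)
    H=(B-b).T@(W-w); th=np.arctan2(H[0,1]-H[1,0],H[0,0]+H[1,1]); R=np.array([[np.cos(th),-np.sin(th)],[np.sin(th),np.cos(th)]])
    o=w-R@b; print("yaw",np.degrees(th),"o",o,"res mm",1e3*((R@B.T).T+o-W)); return th,o
E
python3 - <<'E'
from h import *
c=cam("top"); f=lambda u,v:(u/3.7+120-.36,v/3.7+112-.36)
P=[((290,278),(-.12,.17,.12)),((672,396),(-.12,-.17,.12)),((743,150),(.097,-.17,.131)),((365,35),(.097,.17,.131)),((706,235),(.0145,-.155,.15)),((500,290),(-.08,-.005,.18))]
th,o=fit([b for _,b in P],[onz(c,f(*u),b[2]) for u,b in P])
for n,u,z in [("tamp",(81,330),.09),("jig",(70,158),.08)]: print(n,onz(c,f(*u),z))
# side triangulation of tamper handle
s=cv2.imread("pics/side0.png")
print(tri(c,f(81,330),cam("side"),(265,292)), )
im=cv2.cvtColor(s[280:320,250:285],cv2.COLOR_BGR2HSV)
b=s[280:320,250:285]; m=(b.max(2)<75); ys,xs=np.nonzero(m); print(xs.mean()+250,ys.mean()+280,xs.min()+250,xs.max()+250,ys.min()+280,ys.max()+280)
R=np.array([[np.cos(th),-np.sin(th)],[np.sin(th),np.cos(th)]])
for n,b in [("knob home",(-.08,-.005)),("knob back",(-.108,-.005)),("pull shut",(.0145,-.155)),("pull open",(.0145,-.01)),("bay",(.0145,-.09))]: print(n,R@b+o)
E
```

```text
yaw -18.538378406914386 o [ 0.5466 -0.0597] res mm [[-0.6377  2.3773]
 [-0.5216 -1.1297]
 [ 0.7577 -4.7073]
 [ 2.0689  2.5187]
 [-0.7893 -0.0322]
 [-0.8779  0.9732]]
tamp [0.4492 0.3223 0.09  ]
jig [0.5998 0.3323 0.08  ]
(array([0.4476, 0.3257, 0.0765]), np.float64(0.003969620898481477))
264.46875 297.109375 258 270 291 302
knob home [ 0.4692 -0.039 ]
knob back [ 0.4426 -0.0301]
pull shut [ 0.5111 -0.2113]
pull open [ 0.5572 -0.0738]
bay [ 0.5317 -0.1497]
```

```bash
cat >> h.py <<'E'
from scipy.spatial.transform import Rotation as Ro
def go(p, yawy=None, note=""):
    "tool shift mm and rotvec deg to world TCP p with tool y at yaw yawy deg, pointing down"
    s=bot.read_state(); R=s["tcp_rot"]; a=np.radians(yawy)
    y=np.array([np.cos(a),np.sin(a),0]); z=np.array([0,0,-1.]); T=np.c_[np.cross(y,z),y,z]
    print(note,"t",round(s["time_s"],2),"shift",np.round(R.T@(np.array(p)-s["position"])*1e3,1),"rot",np.round(np.degrees(Ro.from_matrix(R.T@T).as_rotvec()),1))
E
python3 -c "
from h import *
go((.469,-.039,.28),-18.5)"
```

```text
t 0.15 shift [ 419.5 -411.5  -57.4] rot [ -0.1  -0.1 -49.3]
```

```bash
python3 -m jog '[[[50,-50,-57],[0,0,-6],0],[[419,-411,-57],[0,0,-49],0],[[419,-411,-57],[0,0,-49],0],[[419,-411,-57],[0,0,-49],0],[[419,-411,-57],[0,0,-49],0],[[419,-411,-57],[0,0,-49],0],[[419,-411,-57],[0,0,-49],0],[[419,-411,-57],[0,0,-49],0],[[419,-411,-57],[0,0,-49],0],[[419,-411,-57],[0,0,-49],0],[[419,-411,-57],[0,0,-49],0],[[419,-411,-57],[0,0,-49],0]]'; python3 -c "
from h import *
go((.469,-.039,.28),-18.5)"
```

```text
time_s: 1.15
position: [0.4305, -0.1269, 0.2743]
tcp_rot: [[0.323, 0.946, 0.0], [0.946, -0.323, 0.0], [0.0, 0.0, -1.0]]
force: [0.7, 0.2, -0.5]
opening: 0.999
 t 1.15 shift [95.7  8.  -5.7] rot [ 0.  -0.  -0.4]
```

```bash
python3 -m jog '[[[40,4,-5],[0,0,0],0.7],[[80,8,-5],[0,0,0],0.7],[[95,8,-5],[0,0,0],0.7],[[95,8,-5],[0,0,0],0.7],[[95,8,-5],[0,0,0],0.7],[[95,8,-5],[0,0,0],0.7]]'; python3 -c "
from h import *
s=bot.read_state(); im=vision.capture('wrist'); cv2.imwrite('pics/w1.png',cv2.resize(im[...,::-1],None,fx=1.5,fy=1.5))
np.save('w1.npy',cam('wrist',s)[1]); c=cam('wrist',s); c2=(c[0],c[1])
th=np.radians(-18.54);R=np.array([[np.cos(th),-np.sin(th)],[np.sin(th),np.cos(th)]]);o=np.array([.5466,-.0597])
for n,b in [('knobtop',(-.08,-.005,.18)),('keeper',(-.047,-.005,.151)),('trackR',(-.063,-.17,.131)),('deckFL',(-.12,.17,.12))]: print(n,np.array(proj(c,np.append(R@b[:2]+o,b[2])))*1.5)
print(s['opening'])"
```

```text
time_s: 1.65
position: [0.4681, -0.0422, 0.2789]
tcp_rot: [[0.323, 0.946, -0.001], [0.946, -0.323, -0.0], [-0.001, -0.001, -1.0]]
force: [-1.0, 0.0, 0.3]
opening: 0.635
knobtop [374.8261 281.1635]
keeper [431.9174 266.593 ]
trackR [400.4402 483.4813]
deckFL [298.4269 -63.3906]
0.6348519358377666
```

View pics/w1.png

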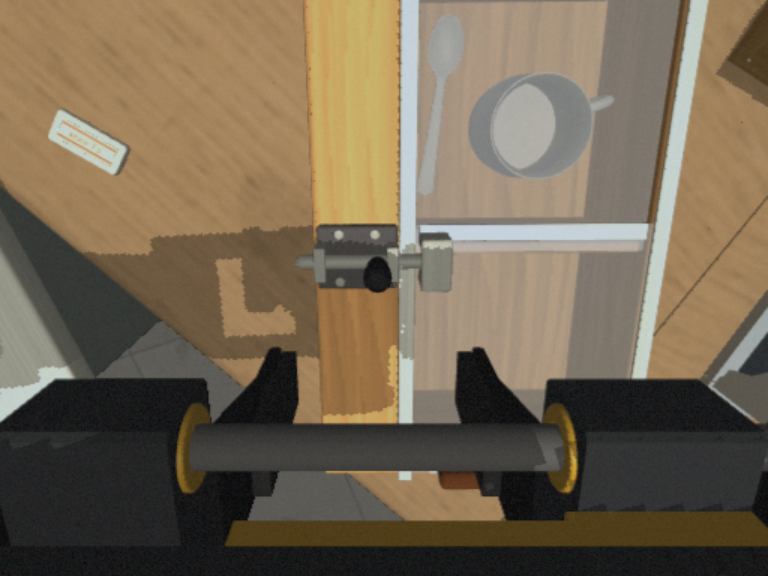

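The wrist view shows the knob at (378,272) and the keeper at (437,262), so the box lies about 2–3 mm from my estimate. I'll correct for that and descend with the jaws straddling the knob.

```bash
cat >> h.py <<'E'
TH=np.radians(-18.54);RB=np.array([[np.cos(TH),-np.sin(TH)],[np.sin(TH),np.cos(TH)]]);OB=np.array([.5494,-.0575])
def w(bx,by,z): return np.append(RB@(np.array([bx,by])/1e3)+OB,z/1e3)
def b(p): return np.append(RB.T@(np.array(p)[:2]-OB)*1e3,p[2]*1e3)
E
python3 -c "
from h import *
print(b(bot.read_state()['position']),b(onz((cam('wrist')[0],np.load('w1.npy')),(437/1.5,262/1.5),.151)),b(onz((cam('wrist')[0],np.load('w1.npy')),(378/1.5,270/1.5),.175)))
go(w(-79,-5,156),-18.5)"
```

```text
[-81.7901 -11.7542 278.9969] [-46.0901  -5.2461 151.    ] [-80.2497  -3.2674 175.    ]
 t 1.7 shift [  6.8   2.8 123. ] rot [-0.   0.  -0.4]
```

```bash
python3 -m jog '[[[7,3,20],[0,0,0],0.7],[[7,3,50],[0,0,0],0.7],[[7,3,75],[0,0,0],0.7],[[7,3,85],[0,0,0],0.7],[[7,3,95],[0,0,0],0.7],[[7,3,105],[0,0,0],0.7],[[7,3,113],[0,0,0],0.7],[[7,3,119],[0,0,0],0.7],[[7,3,122],[0,0,0],0.7],[[7,3,122],[0,0,0],0.7]]'; python3 -c "
from h import *
print(b(bot.read_state()['position']))
c=cam('wrist');im=vision.capture('wrist'); cv2.imwrite('pics/w2.png',im[...,::-1])"
```

```text
time_s: 2.53
position: [0.4733, -0.0365, 0.1567]
tcp_rot: [[0.324, 0.946, -0.001], [0.946, -0.324, 0.0], [-0.0, -0.001, -1.0]]
force: [-0.2, 0.6, -0.6]
opening: 0.3
[-78.849   -4.2546 156.7175]
```

View pics/w2.png

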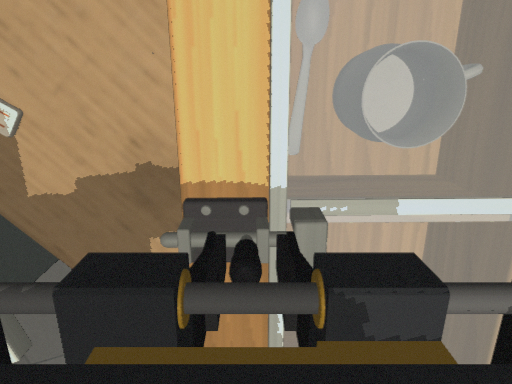

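The knob (246,258) sits between the fingers (210 and 290), so I'll draw it back.

```bash
python3 -m jog '[[[0,-3,0],[0,0,0],0.7],[[0,-7,0],[0,0,0],0.7],[[0,-11,0],[0,0,0],0.7],[[0,-15,0],[0,0,0],0.7],[[0,-19,0],[0,0,0],0.7],[[0,-23,0],[0,0,0],0.7],[[0,-27,0],[0,0,0],0.7],[[0,-29,0],[0,0,0],0.7],[[0,-30,0],[0,0,0],0.7],[[0,-31,0],[0,0,0],0.7],[[0,-31,0],[0,0,0],0.7]]'; python3 -m jog '[[[0,-1,0],[0,0,0],0.7],[[0,-2,0],[0,0,0],0.7],[[0,-2,0],[0,0,0],0.7]]';python3 -c "
from h import *
print(b(bot.read_state()['position']))
c=cam('wrist');im=vision.capture('wrist'); cv2.imwrite('pics/w3.png',im[...,::-1])"
```

```text
time_s: 3.5
position: [0.4442, -0.0259, 0.1572]
tcp_rot: [[0.323, 0.946, 0.0], [0.946, -0.323, 0.0], [0.0, 0.0, -1.0]]
force: [0.9, -1.7, -0.1]
opening: 0.303
time_s: 3.75
position: [0.4423, -0.0253, 0.1571]
tcp_rot: [[0.323, 0.946, -0.0], [0.946, -0.323, 0.0], [0.0, -0.0, -1.0]]
force: [1.1, -0.4, 0.4]
opening: 0.3
[-111.8411   -3.495   157.1246]
```

```bash
python3 -m jog '[[[0,-1,0],[0,0,0],0.7],[[0,-1,0],[0,0,0],0.7]]'; python3 -m jog '[[[0,-1,0],[0,0,0],0.7],[[0,-1,0],[0,0,0],0.7]]';python3 -c "
from h import *
print(b(bot.read_state()['position']))
c=cam('wrist');im=vision.capture('wrist'); cv2.imwrite('pics/w3.png',im[...,::-1])"
```

```text
time_s: 3.97
position: [0.4413, -0.0249, 0.1571]
tcp_rot: [[0.323, 0.946, -0.0], [0.946, -0.323, 0.0], [0.0, -0.0, -1.0]]
force: [1.2, -0.3, 0.6]
opening: 0.3
time_s: 4.13
position: [0.4406, -0.0247, 0.1572]
tcp_rot: [[0.323, 0.946, 0.0], [0.946, -0.323, -0.0], [0.0, 0.0, -1.0]]
force: [1.7, -0.9, 0.7]
opening: 0.299
[-113.5659   -3.5005  157.1528]
```

View pics/w3.png

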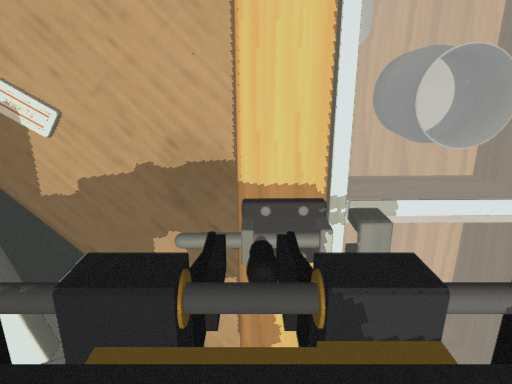

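```bash
python3 -m jog '[[[0,3,0],[0,0,0],0.7],[[0,3,-30],[0,0,0],1],[[0,3,-60],[0,0,0],1],[[0,3,-60],[0,0,0],1]]'; python3 -c "
from h import *
go(w(14.5,-188,215),-18.5); go(w(14.5,-188,137),-18.5)"
```

```text
time_s: 4.52
position: [0.4458, -0.0262, 0.2209]
tcp_rot: [[0.323, 0.946, 0.007], [0.946, -0.323, -0.002], [0.0, 0.007, -1.0]]
force: [0.2, -1.1, -0.6]
opening: 0.158
 t 4.52 shift [-184.1  123.6    6.7] rot [ 0.4 -0.  -0.3]
 t 4.52 shift [-184.1  123.    84.7] rot [ 0.4 -0.  -0.3]
```

```bash
python3 -m jog '[[[-35,22,2],[0,0,0],1],[[-70,46,2],[0,0,0],1],[[-105,70,2],[0,0,0],1],[[-140,94,2],[0,0,0],1],[[-175,117,2],[0,0,0],1],[[-184,123,2],[0,0,0],1],[[-184,123,35],[0,0,0],1],[[-184,123,65],[0,0,0],1],[[-184,123,80],[0,0,0],1],[[-184,123,83],[0,0,0],1],[[-184,123,83],[0,0,0],1]]'; python3 -c "
from h import *
print(b(bot.read_state()['position']))
c=cam('wrist');im=vision.capture('wrist'); cv2.imwrite('pics/w4.png',im[...,::-1])"
```

```text
time_s: 5.43
position: [0.499, -0.2382, 0.1325]
tcp_rot: [[0.323, 0.946, -0.004], [0.946, -0.323, 0.003], [0.002, -0.005, -1.0]]
force: [-0.2, -0.4, -0.4]
opening: 0.008
[   9.6266 -187.3632  132.496 ]
```

View pics/w4.png

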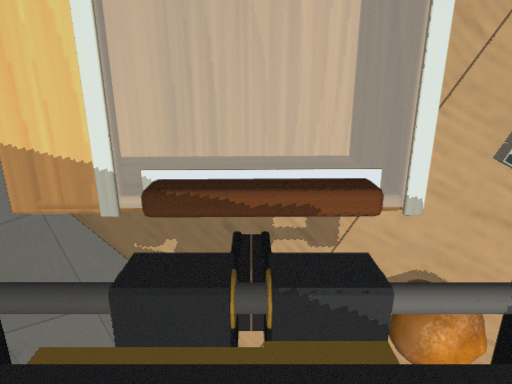

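Fingers stand right of the pull bar (143–382, 195), clear of the muffin. I'll push the lid open.

```bash
python3 -m jog '[[[6,4,-3],[0,0,0],1],[[14,5,-3],[0,0,0],1],[[26,5,-3],[0,0,0],1],[[40,5,-3],[0,0,0],1],[[55,5,-3],[0,0,0],1],[[70,5,-3],[0,0,0],1],[[85,5,-3],[0,0,0],1],[[100,5,-3],[0,0,0],1],[[115,5,-3],[0,0,0],1],[[130,5,-3],[0,0,0],1],[[142,5,-3],[0,0,0],1],[[150,5,-3],[0,0,0],1]]';  python3 -m jog '[[[3,0,0],[0,0,0],1],[[6,0,0],[0,0,0],1],[[6,0,0],[0,0,0],1]]';python3 -c "
from h import *
print(b(bot.read_state()['position']))
c=cam('wrist');im=vision.capture('wrist'); cv2.imwrite('pics/w5.png',im[...,::-1])"
```

```text
time_s: 6.48
position: [0.5544, -0.0973, 0.1379]
tcp_rot: [[0.321, 0.947, 0.002], [0.947, -0.321, -0.001], [-0.0, 0.002, -1.0]]
force: [-0.7, -2.6, 1.5]
opening: 0.005
time_s: 6.73
position: [0.5551, -0.0926, 0.137]
tcp_rot: [[0.323, 0.946, -0.001], [0.946, -0.323, 0.001], [0.001, -0.001, -1.0]]
force: [-0.5, 0.0, -0.6]
opening: 0.009
[ 16.5453 -31.4668 136.9883]
```

```bash
python3 -m jog '[[[1.5,0,0],[0,0,0],1],[[3,0,0],[0,0,0],1],[[3,0,0],[0,0,0],1]]';python3 -m jog '[[[-5,0,0],[0,0,0],1],[[-8,0,-20],[0,0,0],1],[[-8,0,-60],[0,0,0],0.2],[[-8,0,-100],[0,0,0],0.2],[[-8,0,-110],[0,0,0],0.2]]'; python3 -c "
from h import *
print(b(bot.read_state()['position']))
c=cam('wrist');im=vision.capture('wrist'); cv2.imwrite('pics/w5.png',im[...,::-1])
p=(.449,.323); 
go((.449,.323,.25),-18.5,'above tamper')"
```

```text
time_s: 7.03
position: [0.5556, -0.0908, 0.1367]
tcp_rot: [[0.323, 0.946, -0.002], [0.946, -0.323, 0.0], [-0.0, -0.002, -1.0]]
force: [-1.1, -0.9, -0.2]
opening: 0.002
time_s: 7.45
position: [0.5573, -0.0997, 0.2533]
tcp_rot: [[0.323, 0.946, 0.011], [0.946, -0.323, -0.003], [0.0, 0.012, -1.0]]
force: [0.5, -0.4, -0.1]
opening: 0.15
[ 20.8925 -37.4809 253.2842]
above tamper t 7.5 shift [ 364.9 -239.2    0.2] rot [ 0.7 -0.  -0.4]
```

View pics/w5.png

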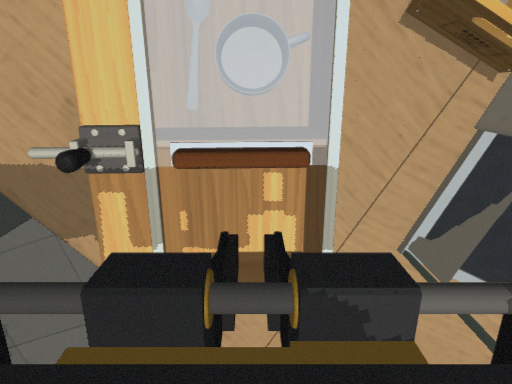

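The lid is open: the bar is at (241,157), level with the bolt, whose knob is fully forward at (72,160). On to the tamper.

```bash
python3 -m jog '[[[35,-23,0],[0,0,0],0],[[70,-46,0],[0,0,0],0],[[105,-69,0],[0,0,0],0],[[140,-92,0],[0,0,0],0],[[175,-115,0],[0,0,0],0],[[210,-138,0],[0,0,0],0],[[245,-161,0],[0,0,0],0],[[280,-184,0],[0,0,0],0],[[315,-207,0],[0,0,0],0],[[350,-230,0],[0,0,0],0],[[365,-239,0],[0,0,0],0],[[365,-239,0],[0,0,0],0]]'; python3 -m jog '[[[0,0,0],[0,0,0],0],[[0,0,0],[0,0,0],0],[[0,0,0],[0,0,0],0]]'; python3 -c "
from h import *
s=bot.read_state();c=cam('wrist',s);im=vision.capture('wrist'); cv2.imwrite('pics/w6.png',im[...,::-1]); np.save('w6.npy',c[1])
print(s['position'],proj(c,(.449,.323,.094)))"
```

```text
time_s: 8.5
position: [0.4434, 0.328, 0.2458]
tcp_rot: [[0.318, 0.948, -0.002], [0.948, -0.318, 0.001], [0.001, -0.002, -1.0]]
force: [0.8, -0.2, 0.8]
opening: 0.991
time_s: 8.75
position: [0.4457, 0.3229, 0.2466]
tcp_rot: [[0.325, 0.946, -0.001], [0.946, -0.325, -0.001], [-0.001, -0.001, -1.0]]
force: [-0.5, 0.1, 1.0]
opening: 0.999
[0.4457 0.3229 0.2466] (np.float64(253.4780859687876), np.float64(173.38677145260715))
```

View pics/w6.png

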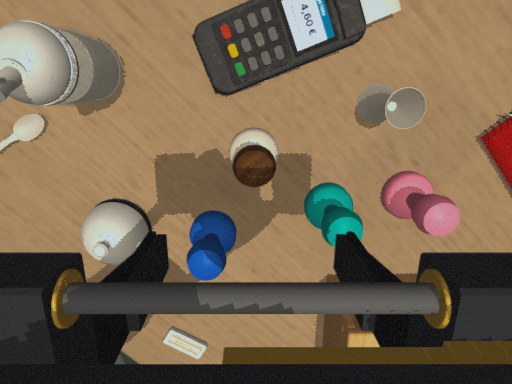

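```bash
python3 -c "
from h import *
c=(cam('wrist')[0],np.load('w6.npy')); s=bot.read_state()
for n,u,z in [('handle',(254.5,166),.082),('foot',(254,151),.025),('teal',(343,224),.088),('tealfoot',(328,207),.025),('blue',(206,258),.088),('bluefoot',(213,235),.025),('jig rim',(405,107),.08)]:
    p=onz(c,u,z); print(n,p,(s['tcp_rot'].T@(p-s['position'])*1e3).round(0))
"
```

```text
handle [0.4514 0.3267 0.082 ] [  6.   4. 165.]
foot [0.4527 0.3306 0.025 ] [ 10.   4. 222.]
teal [0.5166 0.2429 0.088 ] [-53.  93. 159.]
tealfoot [0.5138 0.2389 0.025 ] [-57.  92. 222.]
blue [0.3728 0.252  0.088 ] [-91. -46. 159.]
bluefoot [0.3725 0.2493 0.025 ] [-93. -45. 222.]
jig rim [0.6011 0.334  0.08  ] [ 61. 143. 167.]
```

The tamper handle is at (254,166), with turquoise and blue clear of the finger paths. I'll descend and grip.

```bash
python3 -m jog '[[[7,4,30],[0,0,0],0],[[7,4,65],[0,0,0],0],[[7,4,100],[0,0,0],0],[[7,4,135],[0,0,0],0],[[7,4,160],[0,0,0],0],[[7,4,176],[0,0,0],0],[[7,4,184],[0,0,0],0],[[7,4,186],[0,0,0],0],[[7,4,186],[0,0,0],0],[[7,4,186],[0,0,0],0.4],[[7,4,186],[0,0,0],0.5],[[7,4,186],[0,0,0],0.5]]'; python3 -m jog '[[[0,0,0],[0,0,0],0.7],[[0,0,0],[0,0,0],0.9],[[0,0,0],[0,0,0],1],[[0,0,0],[0,0,0],1],[[0,0,0],[0,0,0],1]]'
```

```text
time_s: 9.8
position: [0.4524, 0.3301, 0.0625]
tcp_rot: [[0.323, 0.946, 0.002], [0.946, -0.323, 0.001], [0.002, 0.002, -1.0]]
force: [0.6, 0.8, -0.0]
opening: 0.857
time_s: 10.22
position: [0.4514, 0.3298, 0.0612]
tcp_rot: [[0.323, 0.946, -0.0], [0.946, -0.323, -0.0], [-0.0, -0.0, -1.0]]
force: [-1.2, -0.7, 2.1]
opening: 0.479
```

```bash
python3 -m jog '[[[0,0,0],[0,0,0],1],[[0,0,-5],[0,0,0],1],[[0,0,-15],[0,0,0],1],[[0,0,-30],[0,0,0],1],[[0,0,-50],[0,0,0],1],[[0,0,-75],[0,0,0],1],[[0,0,-105],[0,0,0],1],[[0,0,-135],[0,0,0],1],[[0,0,-160],[0,0,0],1],[[0,0,-178],[0,0,0],1],[[0,0,-185],[0,0,0],1],[[0,0,-185],[0,0,0],1]]'; python3 -c "
from h import *
c=cam('wrist');im=vision.capture('wrist'); cv2.imwrite('pics/w7.png',im[...,::-1])
go(w(14.5,-92,246),-18.5)"
```

```text
time_s: 11.22
position: [0.4523, 0.3301, 0.2483]
tcp_rot: [[0.323, 0.946, 0.004], [0.946, -0.323, 0.002], [0.003, 0.003, -1.0]]
force: [0.1, -0.5, -2.8]
opening: 0.466
 t 11.27 shift [-426.6  232.8    0.5] rot [ 0.  -0.  -0.3]
```

View pics/w7.png

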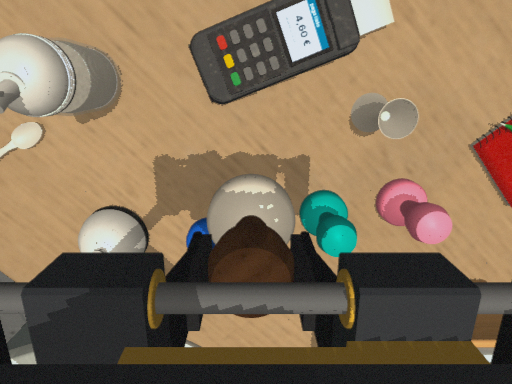

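The tamper is held upright in the jaws at (250,250). Carrying it over the bay.

```bash
python3 -m jog '[[[-5,3,0],[0,0,0],1],[[-15,8,0],[0,0,0],1],[[-31,17,0],[0,0,0],1],[[-53,29,0],[0,0,0],1],[[-77,42,0],[0,0,0],1],[[-101,55,0],[0,0,0],1],[[-125,68,0],[0,0,0],1],[[-149,81,0],[0,0,0],1],[[-173,94,0],[0,0,0],1],[[-197,107,0],[0,0,0],1],[[-221,120,0],[0,0,0],1],[[-245,133,0],[0,0,0],1]]'; python3 -m jog '[[[-24,13,0],[0,0,0],1],[[-48,26,0],[0,0,0],1],[[-72,39,0],[0,0,0],1],[[-96,52,0],[0,0,0],1],[[-120,65,0],[0,0,0],1],[[-142,77,0],[0,0,0],1],[[-160,87,0],[0,0,0],1],[[-173,94,0],[0,0,0],1],[[-179,98,0],[0,0,0],1],[[-181,99,0],[0,0,0],1],[[-181,99,0],[0,0,0],1]]'; python3 -c "
from h import *
print(b(bot.read_state()['position']))
go(w(14.5,-92,80),-18.5)
c=cam('wrist');im=vision.capture('wrist'); a=im[...,::-1]
t=vision.capture('top')[...,::-1]; s=vision.capture('side')[...,::-1]
cv2.imwrite('pics/m8.png',np.hstack([cv2.resize(a,(400,300)),cv2.resize(s[100:280,150:390],(400,300))]))"
```

```text
time_s: 12.27
position: [0.4971, 0.0527, 0.2447]
tcp_rot: [[0.323, 0.946, -0.004], [0.946, -0.323, -0.0], [-0.001, -0.003, -1.0]]
force: [0.4, 0.7, -3.9]
opening: 0.465
time_s: 13.18
position: [0.533, -0.1482, 0.2455]
tcp_rot: [[0.324, 0.946, -0.002], [0.946, -0.324, 0.001], [0.001, -0.002, -1.0]]
force: [0.1, 0.0, -3.1]
opening: 0.466
[ 13.2638 -91.2575 245.4832]
 t 13.18 shift [ -0.8   1.6 165.5] rot [-0.1 -0.  -0.4]
```

View pics/m8.png

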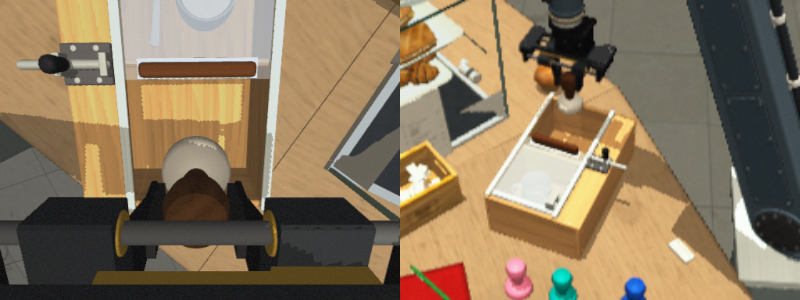

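```bash
python3 -m jog '[[[0,1,8],[0,0,0],1],[[0,1,24],[0,0,0],1],[[0,1,45],[0,0,0],1],[[0,1,67],[0,0,0],1],[[0,1,89],[0,0,0],1],[[0,1,110],[0,0,0],1],[[0,1,130],[0,0,0],1],[[0,1,147],[0,0,0],1],[[0,1,159],[0,0,0],1],[[0,1,166],[0,0,0],1],[[0,1,168],[0,0,0],1],[[0,1,168],[0,0,0],1]]'; python3 -m jog '[[[0,0,1],[0,0,0],1],[[0,0,2],[0,0,0],1],[[0,0,2],[0,0,0],1]]'
```

```text
time_s: 14.33
position: [0.5345, -0.1482, 0.0778]
tcp_rot: [[0.322, 0.947, -0.001], [0.947, -0.322, 0.0], [0.0, -0.001, -1.0]]
force: [1.5, -0.9, -3.6]
opening: 0.464
time_s: 14.58
position: [0.535, -0.1489, 0.0769]
tcp_rot: [[0.323, 0.946, 0.001], [0.946, -0.323, -0.001], [-0.0, 0.002, -1.0]]
force: [0.0, 0.6, -3.1]
opening: 0.468
```

```bash
python3 -m jog '[[[0,0,0.7],[0,0,0],1],[[0,0,1.5],[0,0,0],1],[[0,0,1.5],[0,0,0],1]]'; python3 -m jog '[[[0,0,0.7],[0,0,0],1],[[0,0,1.5],[0,0,0],1],[[0,0,1.5],[0,0,0],1]]'
```

```text
time_s: 14.83
position: [0.5345, -0.1488, 0.0748]
tcp_rot: [[0.323, 0.946, 0.0], [0.946, -0.323, -0.0], [-0.0, 0.0, -1.0]]
force: [-0.4, 0.2, -3.8]
opening: 0.469
time_s: 15.08
position: [0.5346, -0.1488, 0.0733]
tcp_rot: [[0.323, 0.946, 0.0], [0.946, -0.323, -0.0], [-0.0, 0.0, -1.0]]
force: [-0.2, -1.0, -1.3]
opening: 0.469
```

```bash
python3 -m jog '[[[0,0,0.7],[0,0,0],1],[[0,0,0.7],[0,0,0],1]]'; python3 -m jog '[[[0,0,0],[0,0,0],0.5],[[0,0,0],[0,0,0],0.45],[[0,0,0],[0,0,0],0.4],[[0,0,0],[0,0,0],0.3],[[0,0,0],[0,0,0],0.2],[[0,0,0],[0,0,0],0.15],[[0,0,0],[0,0,0],0.15],[[0,0,0],[0,0,0],0.15]]'
```

```text
time_s: 15.25
position: [0.5345, -0.1489, 0.0732]
tcp_rot: [[0.323, 0.946, 0.0], [0.946, -0.323, -0.0], [-0.0, 0.0, -1.0]]
force: [-2.3, 0.0, 3.5]
opening: 0.463
time_s: 15.92
position: [0.5345, -0.1487, 0.0724]
tcp_rot: [[0.323, 0.946, -0.0], [0.946, -0.323, 0.0], [0.0, -0.0, -1.0]]
force: [-0.2, 0.1, -0.8]
opening: 0.829
```

```bash
python3 -m jog '[[[0,0,-10],[0,0,0],0.15],[[0,0,-35],[0,0,0],0.15],[[0,0,-70],[0,0,0],0.15],[[0,0,-105],[0,0,0],0.15],[[0,0,-140],[0,0,0],0.15],[[0,0,-165],[0,0,0],0.6],[[0,0,-165],[0,0,0],1],[[0,0,-165],[0,0,0],1]]'; python3 -c "
from h import *
print(b(bot.read_state()['position']))
go(w(14.5,22,137),-18.5)
im=vision.capture('wrist'); cv2.imwrite('pics/w9.png',im[...,::-1])
a=vision.capture('wrist')"
```

```text
time_s: 16.58
position: [0.5354, -0.1491, 0.2399]
tcp_rot: [[0.323, 0.946, 0.004], [0.946, -0.323, -0.002], [-0.001, 0.005, -1.0]]
force: [-0.5, -0.9, -0.1]
opening: 0.703
[ 15.7956 -91.2719 239.8556]
 t 16.58 shift [113.3  -2.4 102.8] rot [ 0.3  0.  -0.3]
```

View pics/w9.png

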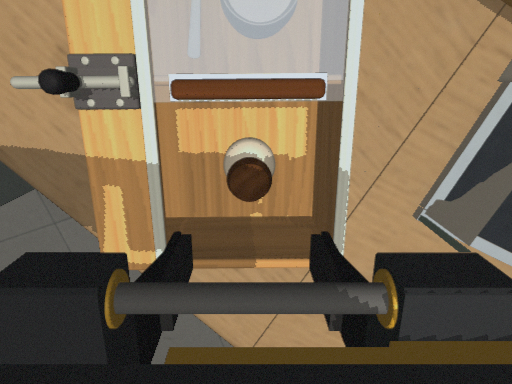

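The tamper stands upright in the bay at (249,170) and the bolt is drawn. Next I'll move over to the left of the pull bar with the fingers shut.

```bash
python3 -m jog '[[[30,0,0],[0,0,0],1],[[65,-2,0],[0,0,0],1],[[100,-2,0],[0,0,0],1],[[114,-2,0],[0,0,0],1],[[114,-2,0],[0,0,0],1],[[114,-2,30],[0,0,0],1],[[114,-2,60],[0,0,0],1],[[114,-2,85],[0,0,0],1],[[114,-2,97],[0,0,0],1],[[114,-2,101],[0,0,0],1],[[114,-2,101],[0,0,0],1]]'; python3 -c "
from h import *
print(b(bot.read_state()['position']))"
```

```text
time_s: 17.6
position: [0.5677, -0.0406, 0.1342]
tcp_rot: [[0.324, 0.946, -0.005], [0.946, -0.324, 0.001], [-0.001, -0.005, -1.0]]
force: [-0.4, -0.1, -0.7]
opening: 0.003
[ 11.9542  21.8798 134.2066]
```

```bash
python3 -m jog '[[[-6,1,-2],[0,0,0],1],[[-14,2,-2],[0,0,0],1],[[-26,2,-2],[0,0,0],1],[[-40,2,-2],[0,0,0],1],[[-55,2,-2],[0,0,0],1],[[-70,2,-2],[0,0,0],1],[[-85,2,-2],[0,0,0],1],[[-100,2,-2],[0,0,0],1],[[-115,2,-2],[0,0,0],1],[[-130,2,-2],[0,0,0],1],[[-142,2,-2],[0,0,0],1],[[-150,2,-2],[0,0,0],1]]';  python3 -m jog '[[[-3,0,0],[0,0,0],1],[[-6,0,0],[0,0,0],1],[[-6,0,0],[0,0,0],1]]';python3 -c "
from h import *
print(b(bot.read_state()['position']))"
```

```text
time_s: 18.6
position: [0.5233, -0.185, 0.1396]
tcp_rot: [[0.324, 0.946, 0.003], [0.946, -0.324, -0.001], [-0.0, 0.003, -1.0]]
force: [2.8, 1.8, 1.7]
opening: 0.008
time_s: 18.85
position: [0.5204, -0.1888, 0.1386]
tcp_rot: [[0.323, 0.946, -0.001], [0.946, -0.323, -0.0], [-0.001, -0.001, -1.0]]
force: [-0.2, 0.0, 0.2]
opening: 0.01
[  14.2464 -133.7554  138.6055]
```

```bash
for i in 1 2; do python3 -m jog '[[[-1,0,0],[0,0,0],1],[[-2,0,0],[0,0,0],1],[[-2,0,0],[0,0,0],1]]'; done;  python3 -c "
from h import *
print(b(bot.read_state()['position']))"
```

```text
time_s: 19.1
position: [0.5197, -0.1895, 0.1382]
tcp_rot: [[0.322, 0.947, -0.002], [0.947, -0.322, 0.001], [0.001, -0.002, -1.0]]
force: [-0.9, 0.7, 0.5]
opening: 0.005
time_s: 19.35
position: [0.5191, -0.1917, 0.1382]
tcp_rot: [[0.323, 0.947, -0.001], [0.947, -0.323, 0.001], [0.0, -0.002, -1.0]]
force: [-0.5, 1.7, -0.3]
opening: 0.003
[  13.9397 -136.8952  138.2225]
```

```bash
for i in 1 2 3; do python3 -m jog '[[[-1,0,0],[0,0,0],1],[[-1.5,0,0],[0,0,0],1],[[-1.5,0,0],[0,0,0],1]]' | grep -E 'force|position'; done;  python3 -c "
from h import *
print(b(bot.read_state()['position']))"
```

```text
position: [0.5187, -0.1927, 0.1382]
force: [-0.1, 3.9, 1.3]
position: [0.5187, -0.1928, 0.1382]
force: [1.1, 8.7, 2.0]
position: [0.5187, -0.1929, 0.1383]
force: [2.8, 11.6, 2.0]
[  13.9011 -138.1504  138.2545]
```

The lid is at its stop: position frozen with 12 N, stick at y −138 against −138.5 expected. Next is the bolt.

```bash
python3 -m jog '[[[4,0,0],[0,0,0],1],[[8,0,-10],[0,0,0],1],[[8,0,-45],[0,0,0],0.7],[[8,0,-80],[0,0,0],0.7],[[8,0,-80],[0,0,0],0.7]]'; python3 -c "
from h import *
print(b(bot.read_state()['position']))
go(w(-110,-4,157),-18.5)"
```

```text
time_s: 20.52
position: [0.5254, -0.1924, 0.2259]
tcp_rot: [[0.323, 0.946, 0.013], [0.947, -0.322, -0.01], [-0.005, 0.016, -1.0]]
force: [1.5, -1.2, 0.0]
opening: 0.153
[  20.1427 -135.4959  225.8895]
 t 20.52 shift [ 131.2 -131.8   66.2] rot [ 0.9  0.3 -0.3]
```

```bash
python3 -m jog '[[[25,-25,0],[0,0,0],0.7],[[52,-52,0],[0,0,0],0.7],[[79,-79,0],[0,0,0],0.7],[[105,-105,0],[0,0,0],0.7],[[125,-125,0],[0,0,0],0.7],[[131,-131,0],[0,0,0],0.7],[[131,-131,0],[0,0,0],0.7],[[131,-131,0],[0,0,0],0.7],[[131,-131,0],[0,0,0],0.7]]'; python3 -c "
from h import *
s=bot.read_state();print(b(s['position']))
go(w(-110,-4,157),-18.5)
c=cam('wrist',s); im=vision.capture('wrist'); cv2.imwrite('pics/x1.png',im[...,::-1])
cands=[proj(c,w(x,-4,172)) for x in (-112,-108,-104)]; print(cands)
u,v=map(int,cands[1]); g=im[v-30:v+30,u-50:u+50].max(2); m=(g<45).astype(np.uint8)
n,l,st,ce=cv2.connectedComponentsWithStats(m)
for k in range(1,n):
  if st[k,4]>60:
    q=ce[k]+[u-50,v-30]; print(st[k],q,b(onz(c,q,.172)))"
```

```text
time_s: 21.27
position: [0.441, -0.0243, 0.219]
tcp_rot: [[0.324, 0.946, 0.003], [0.946, -0.324, -0.002], [-0.001, 0.003, -1.0]]
force: [0.3, -0.9, 0.5]
opening: 0.302
[-113.2957   -2.966   218.9897]
 t 21.27 shift [-1.   3.1 62. ] rot [ 0.2  0.  -0.4]
[(np.float64(251.44211227224514), np.float64(216.77706300458155)), (np.float64(257.5982384426284), np.float64(216.7334766407379)), (np.float64(263.75417761125857), np.float64(216.68989160089674))]
[ 40  17  24  33 573] [258.6632 219.5323] [-107.3072   -5.9593  172.    ]
[  0  46  19  14 223] [215.3946 239.4081] [-136.0107  -19.9109  172.    ]
[ 70  46  21  14 227] [286.5771 239.652 ] [-88.7625 -20.4574 172.    ]
```

The mask puts the knob at box x −107.3, as expected. Descending around it.

```bash
python3 -m jog '[[[-1,4,0],[0,0,0],0.7],[[-1,4,15],[0,0,0],0.7],[[-1,4,32],[0,0,0],0.7],[[-1,4,46],[0,0,0],0.7],[[-1,4,56],[0,0,0],0.7],[[-1,4,61],[0,0,0],0.7],[[-1,4,61],[0,0,0],0.7]]'; python3 -m jog '[[[0,3,0],[0,0,0],0.7],[[0,7,0],[0,0,0],0.7],[[0,11,0],[0,0,0],0.7],[[0,15,0],[0,0,0],0.7],[[0,19,0],[0,0,0],0.7],[[0,23,0],[0,0,0],0.7],[[0,27,0],[0,0,0],0.7],[[0,29,0],[0,0,0],0.7],[[0,30,0],[0,0,0],0.7],[[0,30,0],[0,0,0],0.7]]'; python3 -c "
from h import *
print(b(bot.read_state()['position']))"
```

```text
time_s: 21.9
position: [0.4426, -0.0256, 0.1564]
tcp_rot: [[0.324, 0.946, -0.002], [0.946, -0.324, 0.0], [-0.0, -0.002, -1.0]]
force: [0.4, 0.9, 0.4]
opening: 0.299
time_s: 22.73
position: [0.4715, -0.0347, 0.1575]
tcp_rot: [[0.323, 0.946, 0.001], [0.946, -0.323, -0.0], [0.0, 0.001, -1.0]]
force: [-0.3, 1.1, 1.0]
opening: 0.303
[-81.1577  -3.1383 157.4796]
```

```bash
for i in 1 2 3 4; do python3 -m jog '[[[0,1,0],[0,0,0],0.7],[[0,2,0],[0,0,0],0.7],[[0,2,0],[0,0,0],0.7]]' | grep -E 'force|position'; done;  python3 -c "
from h import *
print(b(bot.read_state()['position']))"
```

```text
position: [0.4729, -0.0352, 0.1575]
force: [-0.8, -0.0, 1.7]
position: [0.475, -0.0359, 0.1575]
force: [-1.9, 0.8, 0.5]
position: [0.4769, -0.0365, 0.1575]
force: [-1.2, 0.2, 0.9]
position: [0.4779, -0.0369, 0.1574]
force: [-3.5, 2.3, 3.0]
[-74.3497  -3.179  157.3645]
```

```bash
for i in 1 2; do python3 -m jog '[[[0,1,0],[0,0,0],0.7],[[0,1,0],[0,0,0],0.7]]' | grep -E 'force|position'; done; python3 -m jog '[[[0,-5,0],[0,0,0],0.7],[[0,-5,-20],[0,0,0],0.7],[[0,-5,-55],[0,0,0],0.7],[[0,-5,-90],[0,0,0],0.7],[[0,-5,-120],[0,0,0],0.7],[[0,-5,-120],[0,0,0],0.7],[[0,-5,-120],[0,0,0],0.7],[[0,-5,-120],[0,0,0],0.7]]'; python3 -c "
from h import *
s=bot.read_state();print(b(s['position']))
c=cam('wrist',s); im=vision.capture('wrist'); cv2.imwrite('pics/x2.png',im[...,::-1])
u,v=map(int,proj(c,w(-80,-5,172))); g=im[v-30:v+30,u-45:u+45].max(2); m=(g<45).astype(np.uint8)
n,l,st,ce=cv2.connectedComponentsWithStats(m)
for k in range(1,n):
  if st[k,4]>60:
    q=ce[k]+[u-45,v-30]; print(st[k],q,b(onz(c,q,.172)))
t=vision.capture('top'); ct=cam('top'); u,v=map(int,proj(ct,w(14.5,-155,150)))
r=t[v-25:v+25,u-25:u+25].astype(int); m=((r[...,0]-r[...,2]>25)&(r[...,0]<120)).astype(np.uint8)
n,l,st,ce=cv2.connectedComponentsWithStats(m)
for k in range(1,n):
  if st[k,4]>20: q=ce[k]+[u-25,v-25]; print(st[k],b(onz(ct,q,.148)))"
```

```text
position: [0.478, -0.0369, 0.1573]
force: [-5.4, 2.5, 3.8]
position: [0.478, -0.0369, 0.1572]
force: [-6.3, 2.2, 4.8]
time_s: 24.73
position: [0.4757, -0.0363, 0.2771]
tcp_rot: [[0.323, 0.946, 0.001], [0.946, -0.323, -0.0], [-0.0, 0.001, -1.0]]
force: [-0.2, -0.4, 0.6]
opening: 0.305
[-76.58    -3.3342 277.0787]
[ 37  20  19  24 345] [246.2957 193.0406] [-79.4516  -6.4331 172.    ]
[ 20  10  14  33 153] [  13.029  -157.6724  148.    ]
```

```bash
python3 -c "
from rig import bot
print(bot.hand_in())"
```

```text
the job is handed in; nothing more can be done
None
```

The tamper is put away and the job is handed in at about 25 s of the 72 s limit; no verdict was reported. I drew the bolt, slid the lid open, stood the tamper in the right bay, slid the lid shut and pushed the bolt home.

| Item | Last check | Result |
|---|---|---|
| Tamper | Wrist view after release, before the lid was shut | Upright, near the middle of the bay; set down gently until the floor took its weight |
| Lid | Pushed against its stop | Stopped moving, force rose to about 12 N, position within 0.5 mm of shut |
| Bolt | Pushed against its stop | Stopped moving, force rose to about 6 N; wrist camera puts the knob at x −79.5 mm (home is −80) |
| Arm | Backed off before hand-in | TCP at z 0.277 m, touching nothing, force near 0 |

- **Disagreement:** the top camera put the lid's pull bar at y −157.7 mm, against −155 for shut. That camera resolves only about 3 mm per pixel. The stop and the bolt going home both show the lid is shut.
- **Not checked:** I did not look at the tamper again after shutting the lid. The lid's underside clears its top by about 15 mm.
- **Bystanders:** I did not measure the jigger or muffin afterwards. The arm's paths kept clear of both.

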